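# Press a cemented sole: unlock the press, draw the lever five clicks and hold

### The job

The canvas shoe in the hand press has just been cemented and its sole needs pressing. Unlock the press by turning the lock knob on its head clockwise until it clicks past its detent, then draw the lever down by its black handgrip exactly five clicks, feeling for each one, without going on to a sixth. The lever springs back up if it is let go, so keep hold of it: finish with the gripper still holding the handgrip at the fifth click. Leave the shoe in its bed and the other things on the bench where they are.

Things in the scene. Friction and masses are not known exactly. Their poses are not given: they have to be found in the camera images.
- press: Green iron bench press, bolted down. Origin: centre of the sole bed at table height; x points to the column at the back (away from the robot), y left, z up. Base 250 x 310 x 18 mm (x -90 to 160); bed 112 x 272 mm, rubber top at z 34 in an 8 mm rim; column at x 90 to 145; head 180 x 76 mm (x -35 to 145), z 195 to 252. Lock knob on top of the head, lever on its right side (-y).
- lever_hinge (a point): Lever pivot, fixed on the press at (34, -56, 222) mm in the press frame. The lever turns about the press's y axis through it, in front of and beside the head.
- grip_center (a point): Middle of the handgrip, on its axis. At lever value q it is at x = 34 - 190 cos(0.45 - q), y = -114, z = 222 + 190 sin(0.45 - q) mm in the press frame: a circle of 190 mm radius about lever_hinge, starting up and towards the robot and swinging down.
- handgrip: Black plastic grip, 24 mm diameter, 100 mm long, along the press's y, standing out to the right of the lever arm; revolves freely on its pin, so the gripper need not tilt. Origin as grip_center. Free space all round; pinch it from above, fingers closing along the press's x. Pull needed: 1 to 5 N in the first clicks, 7 to 15 N near the fifth.
- lever (a joint): Lever angle, rad: 0 up at rest, grows as it is drawn down, stop at 1.05. A spring pawl rides a toothed sector: notches each 0.16 (30 mm at the grip), the fifth at 0.80, crests halfway. Between notches the pull at the grip fades 3 to 4 N; leaving a notch (or rest) it jumps 4 N or more within 5 mm. A spring takes it back to 0 from any notch when let go. Blocked near 0 while locked.
- lock (a joint): Turn of the lock knob, rad, clockwise seen from above; stops at 0 and 1.25. Starts anywhere from 0 to 0.22 (locked) and stays where it is left. The detent is met at about 0.33, its crest is at 0.62 and it is passed at about 0.9, where the lever is free. Needs up to about 0.2 N m.
- lock_grip (a point): On the knob's upright axis at the height to grip with the fingers down: (60, 0, 287) mm in the press frame. The knob is black: a round skirt of 44 mm diameter (top at z 265 mm) with a wing 42 mm long, 13 mm thick, up to z 293 mm. At joint value 0 the wing lies along the press's x axis; it turns with the joint.
- presser: Sprung steel cross-bar under the ram, 150 mm long along the press's y, with a rubber foot above the last's heel cone and one above the forepart. Comes down 4 mm a click, touches the shoe a little after the second click, then bears harder with each (about 39 N at the fifth). Origin: on the ram's axis, 145 mm above the table at rest.
- shoe: The shoe being pressed: navy canvas upper, white rubber foxing, on its wooden last, 250 x 87 x 100 mm, 0.5 to 0.85 kg, standing loose in the press's sole bed, toe to the press's left (+y). Origin: middle of the sole's underside; x points to the toe.
- mate: A second shoe like the first, standing on the bench to the left of the press. Bystander. Origin: middle of the sole's underside; x points to the toe.
- can: Closed aluminium cement can, 86 mm diameter, 115 mm tall, standing on the bench. Bystander. Origin: centre of its underside.
- roller: Hand roller with a wooden handle, about 175 mm long, 52 mm wide, 32 mm high, lying on the bench. Bystander. Origin: on the bench under its neck; x points from the handle to the roller.

How it is judged:
By the outcome, as a careful person would: the job done as asked, in the order asked, and still so for the second after the job is handed in, while the arm keeps its last pose, push and grip.
It also fails if it takes over 64 s, if anything falls off the work surface, if the arm or the gripper's body presses on something with over 40 N, if the wrist force passes 120 N, or if a joint passes its speed limit or range.

### The arm

A 7-joint arm with a two-finger parallel gripper is mounted at the origin on the work surface. World frame = base frame: x ahead of the robot, y to its left, z up, the work surface at z = 0. Lengths are in m, angles in degrees, forces in N, time in s.
With the tool pointing down it reaches from about 0.425 to 0.8 m from the base axis. Payload 8.3 kg.
Tool frame: the origin (TCP) lies on the centre line of the jaws, within the pads' length; the fingertips stand 8 mm ahead of it and the grasp point (between the pads) lies 11 mm behind it (r.finger_overhang is the distance from the TCP to the fingertips, in m); z points along the fingers, y is the line along which they close (so a half turn about z gives the same grasp; the last joint's range is limited). The gripper opens to 85 mm and grips with 20 to 120 N. Pads are 22 mm wide; open, the fingers measure 114 mm over their backs; the gripper's body (76 mm by 85 mm) begins 54 mm behind the grasp point. The pads swing forward as they close: fully open they stand 13 mm farther back than shut.
Start: joints at [70.136, 21.967, 0.94, 78.501, -0.361, 79.538, -2.664], TCP at [0.175, -0.6, 0.239] pointing down, gripper open.
Joint ranges: [-169.22, 169.22], [-14.56, 117.87], [-87.37, 89.26], [10.42, 133.3], [-82.24, 262.24], [0.94, 117.77], [-172.7, 172.7]. Speed limits (degrees/s): [136.94, 136.94, 172.46, 172.46, 180, 180, 180].

### API

Orientations are given as [roll, pitch, yaw] about the fixed x, y, z axes, in that order (R = Rz(yaw) Ry(pitch) Rx(roll)).
In Python, from rig import r gives the robot as it stands.
- The arm moves only by the shell command python3 shift.py 'ROWS' [FORCE]. ROWS is rows parted by semicolons, their numbers by spaces, 1 to 5 of them, each of 5 numbers: the finger opening in m, then dx, dy, dz in m, then a turn about the tool's z in degrees; each row is the pose to reach, as a shift and turn from the pose commanded when the command began, along the tool's axes at that moment; what a row does not reach only later rows make up. A row lasts 1/10 s, in which the tool goes at most 0.05 m and 8.59 degrees, less where a joint would pass 70% of its speed; a pose out of reach is approached as far as the arm can. The fingers move at their own pace and stop on an object; FORCE is the grip in N (left out, the last holds). Time passes only in rows, so rows that do not move let the fingers close. It prints the time, the measured TCP pose, the force, the opening and the grip force at its end.
- r.get_state(): the state, without advancing time (a new reading comes with each control period).
- r.get_image(name): name is "scene" or "top" or "wrist"; returns a dict with "pixels" (420x560x3 uint8, blue, green, red), "intrinsics" (3x3 intrinsics, pixels), "world_to_cam" (4x4, takes a point from world to camera coordinates). Camera axes: x right, y up, looking along -z (the intrinsics and any distortion apply to the point x, -y, -z); pixel columns grow to the right and rows downward; lengths in m; the calibration is good to about 2 mm. A picture is of the moment at which its call begins. There is no depth.
- r.finish_job(): hands the job in; it is judged then, once.
The state is a dict: "time": time; "joint_positions": joint angles; "qd": joint speeds; "joint_efforts": joint torques, N m; "tcp_pos": TCP position; "tcp_rot": TCP orientation; "wrist_force": force on the tool from outside, world axes, zero at the start; "wrist_torque": the same for the moment, N m; "finger_gap": finger opening in m; "grasp_force": force on a finger pad.
Only numpy, scipy, OpenCV 4.12 (cv2) and the standard library are available. Lean on these libraries where they do the work, as an engineer would, in place of code of your own. Each camera call takes 0.05 s, during which the arm holds its last target. There are 200 camera calls.

## Working session

There is one attempt and no reset: what is moved stays moved. The work goes in short steps, Python scripts to look and compute and a shell command to move; the robot and the scene stay as the last step left them, time stands still between calls to the robot, and variables do not carry over. Pictures are saved under pics/ and viewed, at most 10 in all, crops included, and the job is handed in when it is done.

```bash
ls; mkdir -p pics; python3 - <<'E'
from rig import r
import cv2
s=r.get_state();print(s)
for n in("scene","top"):
    im=r.get_image(n);cv2.imwrite(f"pics/{n}0.png",im["pixels"]);print(n,im["intrinsics"],im["world_to_cam"],im.keys())
E
```

```text
pics
rig.py
shift.py
{'time': 0.0, 'joint_positions': array([70.1351695 , 22.0161831 ,  0.93955642, 78.56183568, -0.36051945,
       79.53827989, -2.66330628]), 'qd': array([ 0.067458  ,  0.02708031, -0.00707578,  0.05821499, -0.15234455,
       -0.00981704,  0.03448735]), 'joint_efforts': array([ 2.60925788e-05, -6.27593851e+01,  8.44366997e-01, -3.71819651e+01,
        1.64820312e-02,  1.40136253e-02, -1.47519023e-05]), 'tcp_pos': array([ 0.17488787, -0.59952008,  0.23826476]), 'tcp_rot': array([-1.79886601e+02,  3.07312326e-03,  1.62643113e+01]), 'wrist_force': array([-1.02674501, -0.59986996,  0.64163076]), 'wrist_torque': array([ 0.06908936, -0.03691574,  0.04436828]), 'grasp_force': 0.0, 'finger_gap': 0.08497810946797618}
scene [[454.88528086   0.         277.18141956]
 [  0.         454.88528086 215.16161329]
 [  0.           0.           1.        ]] [[-0.68581039  0.7277484  -0.00681012  0.37625129]
 [-0.6222862  -0.58152204  0.52401527  0.2481998 ]
 [ 0.37739104  0.36361296  0.85168164 -1.66705618]
 [ 0.          0.          0.          1.        ]] dict_keys(['pixels', 'intrinsics', 'world_to_cam'])
top [[509.45987525   0.         284.71581599]
 [  0.         509.45987525 207.92210224]
 [  0.           0.           1.        ]] [[ 0.01870932 -0.99973248 -0.01359894  0.01144559]
 [ 0.99325657  0.01702819  0.11467966 -0.56097258]
 [-0.11441741 -0.01565282  0.99330944 -1.59441963]
 [ 0.          0.          0.          1.        ]] dict_keys(['pixels', 'intrinsics', 'world_to_cam'])
```
View pics/scene0.png

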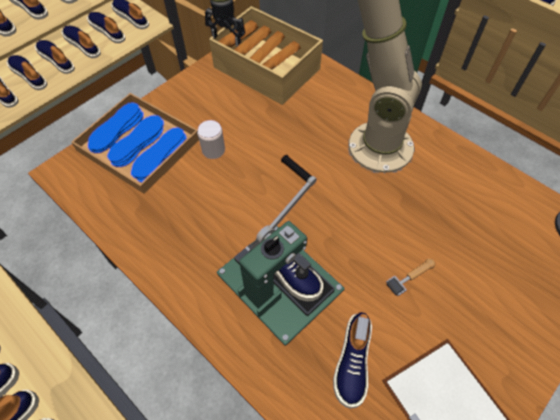

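View pics/top0.png

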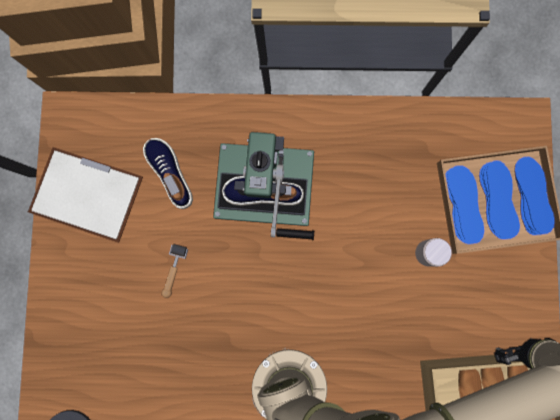

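The scene view shows the handgrip at about (297,168) and the knob at about (271,245). In the top view the grip spans (275–314, 235) and the knob is at about (262,160). I'll enlarge both.

```bash
python3 - <<'E'
import cv2,numpy as np
a=cv2.imread("pics/top0.png")[125:250,205:330]
b=cv2.imread("pics/scene0.png")[145:350,210:350]
a=cv2.resize(a,None,fx=4.8,fy=4.8,interpolation=cv2.INTER_CUBIC)
cv2.imwrite("pics/top_c.png",a)
cv2.imwrite("pics/scene_c.png",cv2.resize(b[0:145],None,fx=4,fy=4,interpolation=cv2.INTER_CUBIC))
E
```

View pics/top_c.png

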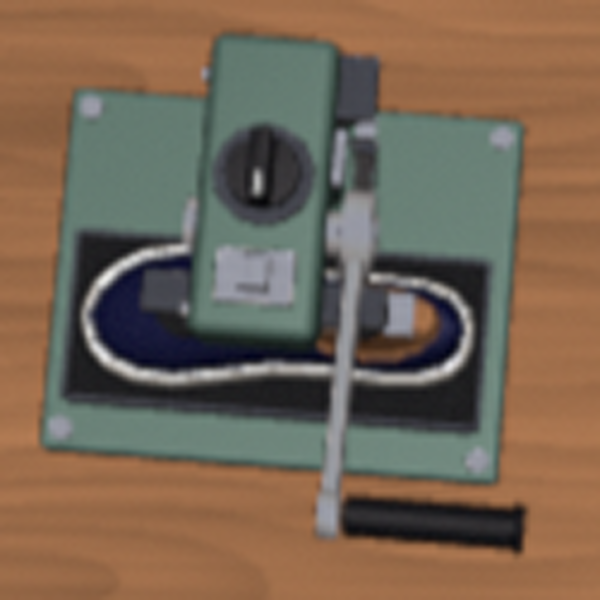

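View pics/scene_c.png

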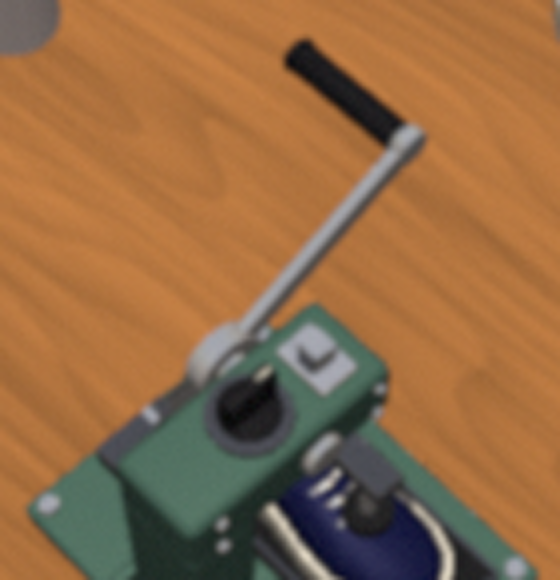

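Top crop: base corners are at (75,88), (523,122), (497,482) and (42,448), the knob at (264,174), and the grip axis runs (343,516)–(523,528). Scene crop: grip axis runs (302,52)–(398,130), knob skirt at (249,413).

```bash
cat > h.py <<'E'
import numpy as np,cv2
from rig import r
from scipy.optimize import least_squares
def cam(n):
    im=r.get_image(n);return im["intrinsics"],im["world_to_cam"],im["pixels"]
def proj(K,T,P):
    c=np.atleast_2d(P)@T[:3,:3].T+T[:3,3]; c=c*[1,-1,-1]; q=c@K.T; return q[:,:2]/q[:,2:]
def tri(c1,p1,c2,p2):
    f=lambda X:np.r_[proj(c1[0],c1[1],X)[0]-p1,proj(c2[0],c2[1],X)[0]-p2]
    s=least_squares(f,[.6,0,.2]);return s.x,s.fun
def topose(p,X): # press->world
    c,s=np.cos(p[2]),np.sin(p[2]);X=np.atleast_2d(X);return np.c_[p[0]+c*X[:,0]-s*X[:,1],p[1]+s*X[:,0]+c*X[:,1],X[:,2]+(p[3] if len(p)>3 else 0)]
E
python3 - <<'E'
from h import *
t=cam("top");s=cam("scene")
T=lambda u,v:np.array([205+(u+.5)/4.8-.5,125+(v+.5)/4.8-.5])
S=lambda u,v:np.array([210+(u+.5)/4-.5,145+(v+.5)/4-.5])
for n,a,b in(("gripnear",T(343,516),S(398,130)),("gripfar",T(523,528),S(302,52)),("knob",T(264,174),S(249,413))):
    X,f=tri(t,a,s,b);print(n,X.round(4),f.round(2))
g=lambda y:[.034-.19*np.cos(.45),y,.222+.19*np.sin(.45)]
P=np.array([[.16,.155,.018],[.16,-.155,.018],[-.09,-.155,.018],[-.09,.155,.018],g(-.064),g(-.164),[.06,0,.265]])
ut=np.array([T(75,88),T(523,122),T(497,482),T(42,448),T(343,516),T(523,528),T(264,174)])
us=np.array([S(398,130),S(302,52),S(249,413)])
f=lambda p:np.r_[(proj(t[0],t[1],topose(p,P))-ut).ravel(),(proj(s[0],s[1],topose(p,P[4:]))-us).ravel()]
q=least_squares(f,[.6,.03,0,0],loss='soft_l1');print(q.x.round(4),np.degrees(q.x[2]),f(q.x).reshape(-1,2).round(1))
for X in([.06,0,.287],g(-.114),[.034,-.056,.222]):print(topose(q.x,X).round(4))
E
```

```text
gripnear [0.4637 0.039  0.3136] [-0.17  0.12 -0.21 -0.02]
gripfar [ 0.4576 -0.0575  0.309 ] [-0.95  0.71 -1.24 -0.15]
knob [0.6644 0.0913 0.2572] [-0.39  0.29 -0.45 -0.05]
[ 6.046e-01  9.460e-02 -6.200e-02  3.000e-04] -3.5524461846028705 [[-0.8 -0.3]
 [ 0.4 -0.2]
 [ 0.   1. ]
 [-1.3  0.5]
 [-0.2  0.3]
 [ 0.1  0.8]
 [-0.4 -0.3]
 [-0.3  2. ]
 [-2.1  0.2]
 [-0.6 -1.6]]
[[0.6645 0.0909 0.2873]]
[[ 0.4607 -0.0107  0.3049]]
[[0.6351 0.0366 0.2223]]
```

```bash
python3 shift.py '0.085 .03 -.02 -.04 0; .06 .06 -.05 -.08 0; 0.085 .09 -.07 -.12 0; 0.085 .12 -.1 -.16 0; 0.085 .155 -.125 -.16 0'; python3 - <<'E'
from rig import r
s=r.get_state();print(s['tcp_pos'],s['tcp_rot'],s['joint_positions'],s['finger_gap'])
E
```

```text
time: 0.7
tcp_pos: [0.2814, -0.4466, 0.3997]
tcp_rot: [179.7, -0.0, 16.1]
wrist_force: [1.4, 0.6, 0.9]
finger_gap: 0.0852
grasp_force: 0.0
[ 0.28137446 -0.44655204  0.39965974] [ 1.79709178e+02 -4.89021079e-02  1.60781139e+01] [ 58.07362312   8.52838691  -4.45388254  75.42522801   0.71829789
  95.78151929 -20.17737808] 0.08522404920198273
```

```bash
python3 shift.py '0.085 .039 -.031 0 0; .085 .078 -.062 0 0; 0.085 .117 -.093 0 0; 0.085 .156 -.124 0 0; 0.085 .195 -.155 0 0'; python3 shift.py '0.085 .039 -.031 0 0; .085 .078 -.062 0 0; 0.085 .117 -.093 0 0; 0.085 .156 -.124 0 0; 0.085 .195 -.155 0 0' | sed -n 2,3p;  python3 shift.py '0.085 .039 -.031 0 0; .085 .078 -.062 0 7; 0.085 .116 -.089 0 13; 0.085 .116 -.089 0 20; 0.085 .116 -.089 0 20'; python3 - <<'E'
from h import *
K,T,p=cam("wrist");cv2.imwrite("pics/w1.png",p);s=r.get_state();print(s['joint_positions'],s['tcp_pos'],s['tcp_rot'])
print(proj(K,T,[[.6645,.0909,.293]]))
E
```

```text
time: 1.2
tcp_pos: [0.4262, -0.241, 0.3961]
tcp_rot: [180.0, -0.0, 16.3]
wrist_force: [0.3, -1.3, 0.3]
finger_gap: 0.085
grasp_force: 0.0
tcp_pos: [0.5701, -0.0379, 0.3961]
tcp_rot: [180.0, -0.0, 16.2]
time: 2.2
tcp_pos: [0.6561, 0.0804, 0.394]
tcp_rot: [-180.0, 0.2, -3.7]
wrist_force: [-0.1, -0.6, 0.4]
finger_gap: 0.0853
grasp_force: 0.0
[   4.28978573   29.08443408  -26.28894773   50.72199957   12.73767624
  102.53026333 -109.82835622] [0.65591966 0.07873307 0.39528357] [ 1.79979060e+02  5.87689328e-02 -3.56223115e+00]
[[264.29988285 206.98262007]]
```

View pics/w1.png

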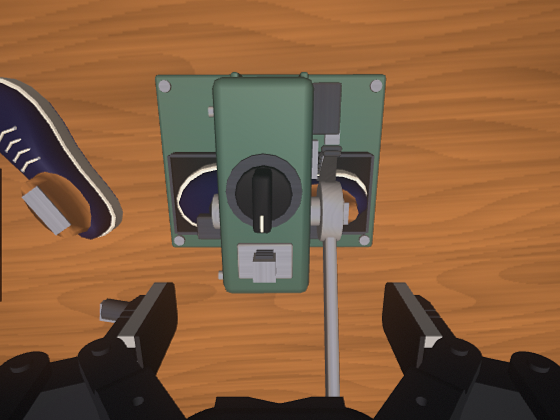

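The wrist view shows the wing from (262,168) to (262,231), along the image's vertical and so along tool x. The skirt is centred at (263,190). Joint 7 is at -110° and would run close to its limit over a 57° clockwise turn, so I'll use the half-turned grasp.

```bash
for i in 1; do python3 shift.py '0.085 0 0 0 -8.5; .085 0 0 0 -17; 0.085 0 0 0 -25.5; 0.085 0 0 0 -34; 0.085 0 0 0 -42.5'; done | sed -n 2,3p
python3 shift.py '0.085 0 0 0 -8.5; .085 0 0 0 -17; 0.085 0 0 0 -25.5; 0.085 0 0 0 -34; 0.085 0 0 0 -42.5'| sed -n 2,3p
python3 shift.py '0.085 0 0 0 -8.5; .085 0 0 0 -17; 0.085 0 0 0 -25.5; 0.085 0 0 0 -34; 0.085 0 0 0 -42.5'| sed -n 2,3p
python3 shift.py '0.085 0 0 0 -8.5; .085 0 0 0 -17; 0.085 0 0 0 -25.5; 0.085 0 0 0 -34; 0.085 0 0 0 -42.5'| sed -n 2,3p
python3 shift.py '0.085 0 0 0 -8.5; .085 0 0 0 -10; 0.085 0 0 0 -10'| sed -n 2,3p
python3 - <<'E'
from h import *
K,T,p=cam("wrist");cv2.imwrite("pics/w2.png",p);s=r.get_state();print(s['joint_positions'],s['tcp_pos'],s['tcp_rot'])
print(proj(K,T,[[.6645,.0909,.293]]),K,T)
E
```

```text
tcp_pos: [0.6555, 0.0763, 0.3974]
tcp_rot: [179.9, -0.1, 39.2]
tcp_pos: [0.6555, 0.0763, 0.3974]
tcp_rot: [179.9, 0.1, 81.7]
tcp_pos: [0.6555, 0.0763, 0.3974]
tcp_rot: [179.9, 0.1, 124.2]
tcp_pos: [0.6555, 0.0763, 0.3974]
tcp_rot: [-179.9, 0.1, 166.7]
tcp_pos: [0.6556, 0.0771, 0.3968]
tcp_rot: [-180.0, 0.1, 176.1]
[ 17.04669165  35.07361412 -55.93047201  49.87358334  29.79489425
 106.29562961  61.81821721] [0.65566724 0.07744562 0.39665601] [-1.79971845e+02  6.37234887e-02  1.76058205e+02]
[[298.7085346  227.93266822]] [[359.66041195   0.         279.32383295]
 [  0.         359.66041195 215.31209385]
 [  0.           0.           1.        ]] [[ 6.81940489e-02  9.97671619e-01 -9.54667050e-04 -1.21977673e-01]
 [-9.48260581e-01  6.45191779e-02 -3.10868373e-01  7.06389409e-01]
 [-3.10082959e-01  2.21046462e-02  9.50452494e-01 -3.29480915e-01]
 [ 0.00000000e+00  0.00000000e+00  0.00000000e+00  1.00000000e+00]]
```

View pics/w2.png

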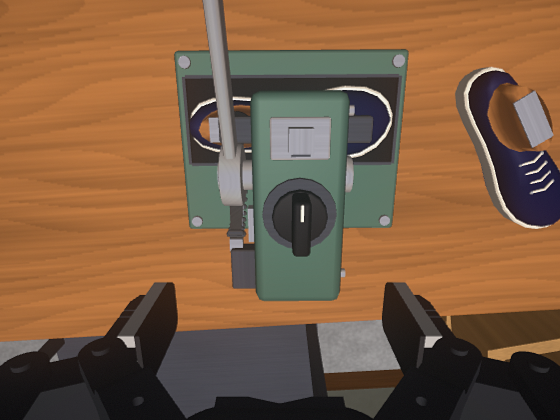

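The wing top runs (302,195)–(301,254), centre (301.5,225). It is still aligned with the image's vertical.

```bash
python3 - <<'E'
from h import *
from scipy.spatial.transform import Rotation as R
K,T,p=cam("wrist");s=r.get_state()
def tw(p,e):
    M=np.eye(4);M[:3,:3]=R.from_euler('xyz',e,degrees=True).as_matrix();M[:3,3]=p;return M
E=T@tw(s['tcp_pos'],s['tcp_rot']) # tcp->cam
np.save('E.npy',E)
T1=E@np.linalg.inv(tw([.65592,.07873,.39528],[179.979,.0588,-3.562]))
print("wing",tri((K,T1),[262,199.5],(K,T),[301.5,224.5]))
print("skirt",tri((K,T1),[263.5,190],(K,T),[301.5,214.5]))
# wing ends direction from current view at z .293
def bp(T,u,z):
    d=np.linalg.inv(K)@[*u,1]*[1,-1,-1];c=np.linalg.inv(T);o=c[:3,3];d=c[:3,:3]@d;return o+d*(z-o[2])/d[2]
for TT,a,b in((T1,(262,231),(262,168)),(T,(302.5,195),(301,254))):
    A,B=bp(TT,a,.293),bp(TT,b,.293);print(A,B,(A+B)/2,np.degrees(np.arctan2((B-A)[1],(B-A)[0])))
E
```

```text
wing (array([0.66652273, 0.09199656, 0.27999519]), array([-2.38458954,  0.03485063, -2.45080607, -0.0354201 ]))
skirt (array([0.66713736, 0.0926892 , 0.25407995]), array([-3.11149686,  0.043018  , -3.1943358 , -0.04352173]))
[0.64698873 0.09118669 0.293     ] [0.69178834 0.08769748 0.293     ] [0.66938853 0.08944208 0.293     ] -4.453473299906929
[0.6405528 0.0950589 0.293    ] [0.68468179 0.09180039 0.293     ] [0.6626173  0.09342964 0.293     ] -4.223092043013201
```

```bash
python3 shift.py '0.05 -.0096 .0142 0.02 0.4; .05 -.0096 .0142 0.06 0.4; 0.05 -.0096 .0142 .1 0.4; 0.05 -.0096 .0142 .117 0.4; 0.05 -.0096 .0142 .117 0.4'
python3 shift.py '0.03 0 0 0 0; .0 0 0 0 0; 0 0 0 0 0;0 0 0 0 0;0 0 0 0 0' 50
```

```text
time: 5.15
tcp_pos: [0.6652, 0.0914, 0.2747]
tcp_rot: [-179.9, -0.3, 175.8]
wrist_force: [-0.2, 0.1, 0.7]
finger_gap: 0.0501
grasp_force: 0.0
time: 5.65
tcp_pos: [0.6668, 0.0922, 0.281]
tcp_rot: [180.0, 0.2, 175.8]
wrist_force: [-1.1, -1.8, 6.7]
finger_gap: 0.0117
grasp_force: 50.0
```

```bash
python3 shift.py '0 0 0 -.0015 0; 0 0 0 -.0015 0'
python3 shift.py '0 0 0 -.0015 6; 0 0 0 -.0015 12; 0 0 0 -.0015 18' 60;  python3 -c "
from rig import r
s=r.get_state();print(s['wrist_torque'],s['joint_positions'])"
```

```text
time: 5.85
tcp_pos: [0.6668, 0.0921, 0.281]
tcp_rot: [180.0, 0.1, 175.8]
wrist_force: [1.7, -0.2, 0.7]
finger_gap: 0.0121
grasp_force: 49.7
time: 6.15
tcp_pos: [0.6667, 0.092, 0.2811]
tcp_rot: [180.0, -0.0, 157.6]
wrist_force: [4.9, 1.0, -5.8]
finger_gap: 0.0116
grasp_force: 60.4
[ 0.18229388 -1.15200983  0.01896761] [ 18.70012243  36.12887178 -52.52167048  63.38099519  27.90554533
  92.34803445  41.07257331]
```

```bash
python3 shift.py '0 0 0 .001 5; 0 0 0 .0015 10; 0 0 0 .0015 15; 0 0 0 .0015 20'
python3 shift.py '0 0 0 0 5; 0 0 0 0 10; 0 0 0 0 15; 0 0 0 0 20'; python3 -c "
from h import *
s=r.get_state();print(s['wrist_torque'],s['joint_positions'])"
```

```text
time: 6.55
tcp_pos: [0.6667, 0.0919, 0.281]
tcp_rot: [179.9, 0.1, 137.6]
wrist_force: [2.1, -1.7, 2.4]
finger_gap: 0.0116
grasp_force: 61.4
time: 6.95
tcp_pos: [0.6666, 0.0918, 0.281]
tcp_rot: [179.9, 0.0, 117.6]
wrist_force: [1.0, -1.5, 1.9]
finger_gap: 0.0113
grasp_force: 61.4
[-0.20196041 -0.32779214  0.08203685] [ 15.43526061  33.86756476 -45.25070929  63.68103625  23.34785127
  90.88915403   3.52520266]
```

```bash
python3 shift.py '0 0 0 0 4; 0 0 0 0 7; 0 0 0 0 7'
python3 shift.py '0.06 0 0 0 0; 0.06 0 0 0 0;0.06 0 0 0 0; 0.06 0 0 -0.04 0; .06 0 0 -.08 0'; python3 shift.py '0.06 0 0 -.04 0;0.06 0 0 -.04 0'; python3 - <<'E'
from h import *
K,T,p=cam("wrist");cv2.imwrite("pics/w3.png",p)
E
```

```text
time: 7.25
tcp_pos: [0.6666, 0.0918, 0.281]
tcp_rot: [179.9, 0.0, 110.8]
wrist_force: [1.3, -1.1, 1.7]
finger_gap: 0.0118
grasp_force: 61.4
time: 7.75
tcp_pos: [0.6656, 0.0916, 0.3601]
tcp_rot: [-179.8, -0.0, 110.9]
wrist_force: [1.4, 0.7, 0.5]
finger_gap: 0.0597
grasp_force: 0.0
time: 7.95
tcp_pos: [0.6668, 0.093, 0.407]
tcp_rot: [179.5, -0.0, 110.9]
wrist_force: [-0.3, 0.3, 0.8]
finger_gap: 0.0598
grasp_force: 0.0
```

View pics/w3.png

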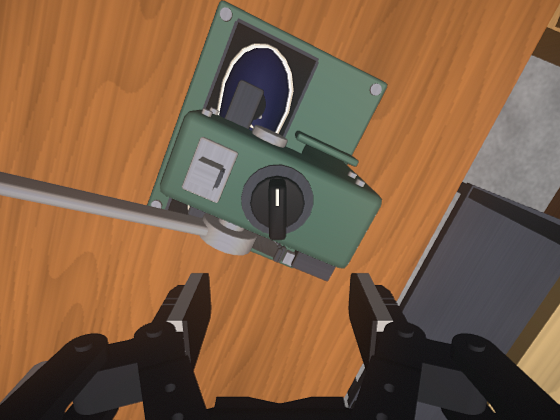

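The wing is still vertical in the image, at (277,208), so the knob followed the full ~65° turn, about 1.13 rad. It's unlocked. Next, the handgrip.

```bash
python3 shift.py '0.085 -.005 -.045 0 0; 0.085 -.01 -.09 0 6; .085 -.015 -.135 0 12; .085 -.02 -.18 0 18; .085 -.0255 -.2287 0 24.6';python3 shift.py '.085 0 0 0 0;.085 0 0 0 0;.085 0 0 0 0'; python3 - <<'E'
from h import *
K,T,p=cam("wrist");cv2.imwrite("pics/w4.png",p);s=r.get_state();print(s['joint_positions'],s['tcp_pos'],s['tcp_rot'],s['wrist_force'])
print(proj(K,T,[[.4623,-.0135,.305]]))
E
```

```text
time: 8.5
tcp_pos: [0.4598, -0.014, 0.3987]
tcp_rot: [-179.9, -0.1, 86.0]
wrist_force: [-0.4, -1.4, 1.2]
finger_gap: 0.0847
grasp_force: 0.0
time: 8.8
tcp_pos: [0.462, -0.0129, 0.4]
tcp_rot: [-180.0, -0.0, 86.3]
wrist_force: [0.5, 0.7, -0.4]
finger_gap: 0.0854
grasp_force: 0.0
[ 39.1603366    2.39672646 -42.6857335   82.68140131   1.55508619
  95.59215368  -6.95840176] [ 0.46231097 -0.01258494  0.39992429] [-1.79952909e+02 -7.17081824e-02  8.63914503e+01] [-0.03887786  0.11228407 -0.51478948]
[[280.35155777 223.03475656]]
```

View pics/w4.png

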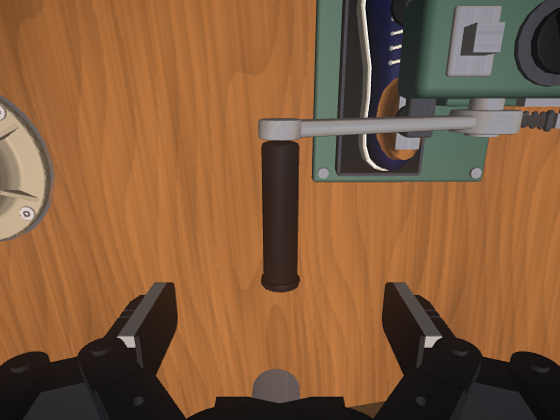

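The grip is at (264–298, 141–290), centre (280,215). It lies under the jaw line and is aligned with the pads, so I'll descend and pinch it.

```bash
python3 shift.py '0.085 0 0 .04 0; 0.085 0 0 .08 0; .085 0 0 .106 0; .03 0 0 .106 0; 0 0 0 .106 0' 40;python3 shift.py '0 0 0 0 0;0 0 0 0 0;0 0 0 0 0' 80; python3 - <<'E'
from h import *
s=r.get_state();print(s['joint_positions'],s['tcp_pos'],s['tcp_rot'],s['wrist_force'])
def tcp(q): 
    a=.45-q;return topose([.6066,.0955,-.0645],[.034-.19*np.cos(a),-.118,.222+.19*np.sin(a)])[0]
for q in np.arange(0,.96,.08):
    d=tcp(q)-tcp(0);y=np.radians(86.3)
    print(round(q,2),np.round([d[0]*np.cos(y)+d[1]*np.sin(y),d[0]*np.sin(y)-d[1]*np.cos(y),-d[2]],4))
E
```

```text
time: 9.35
tcp_pos: [0.4623, -0.0124, 0.2948]
tcp_rot: [-179.9, -0.1, 86.4]
wrist_force: [0.4, 0.2, 0.1]
finger_gap: 0.059
grasp_force: 0.0
time: 9.65
tcp_pos: [0.4622, -0.013, 0.2958]
tcp_rot: [179.9, -0.0, 86.3]
wrist_force: [-2.6, -0.3, 4.6]
finger_gap: 0.0218
grasp_force: 78.0
[ 39.50999329   2.5569313  -42.78204959  95.52450638   1.7600235
  82.49730329  -7.18653452] [ 0.46224579 -0.01297852  0.29580436] [ 1.79895304e+02 -4.14949345e-03  8.62837846e+01] [-2.56883202 -0.33612128  4.64385993]
0.0 [ 0.  0. -0.]
0.08 [-0.     -0.0061  0.0139]
0.16 [-0.     -0.011   0.0283]
0.24 [-0.     -0.0147  0.043 ]
0.32 [-0.     -0.0173  0.058 ]
0.4 [-0.     -0.0187  0.0731]
0.48 [-0.     -0.0188  0.0883]
0.56 [-0.     -0.0178  0.1035]
0.64 [-0.     -0.0155  0.1185]
0.72 [-0.     -0.012   0.1333]
0.8 [-0.     -0.0074  0.1478]
0.88 [-0.     -0.0016  0.1618]
```

```bash
cat > st.py <<'E'
from h import *
s=r.get_state();p=np.array(s['tcp_pos']);c,n=np.cos(-.0645),np.sin(-.0645)
H=np.array([.4622+.1711*c,.2958-.0826]) # hinge x(approx, along x), z for tcp
a=np.arctan2(p[2]-H[1],(H[0]-p[0])/c);q=.45-a
f=s['wrist_force'];ft=f[2]*np.cos(a)-f[0]*np.sin(a)  # against the downward tangent
print('t%.2f q=%.3f pull=%.1f F=%s x%.4f z%.4f grip%.0f gap%.4f rad%.4f'%(s['time'],q,ft,f.round(1),p[0],p[2],s['grasp_force'],s['finger_gap'],np.hypot(p[2]-H[1],(H[0]-p[0])/c)))
E
S="python3 shift.py"
$S '0 0 -.001 .0023 0;0 0 -.002 .0046 0;0 0 -.002 .0046 0' >/dev/null; python3 st.py
$S '0 0 -.001 .0023 0;0 0 -.002 .0046 0;0 0 -.002 .0046 0' >/dev/null; python3 st.py
$S '0 0 -.001 .0023 0;0 0 -.002 .0047 0;0 0 -.002 .0047 0' >/dev/null; python3 st.py
$S '0 0 -.001 .0023 0;0 0 -.0017 .0048 0;0 0 -.0017 .0048 0' >/dev/null; python3 st.py
$S '0 0 -.001 .0023 0;0 0 -.0016 .0048 0;0 0 -.0016 .0048 0' >/dev/null; python3 st.py
$S '0 0 -.001 .0023 0;0 0 -.0016 .0048 0;0 0 -.0016 .0048 0' >/dev/null; python3 st.py
```

```text
t9.95 q=0.028 pull=5.8 F=[-1.5  1.   5.7] x0.4601 z0.2910 grip78 gap0.0217 rad0.1899
t10.25 q=0.055 pull=5.1 F=[-1.   0.9  5.1] x0.4580 z0.2862 grip78 gap0.0218 rad0.1899
t10.55 q=0.085 pull=3.5 F=[-1.   1.1  3.4] x0.4558 z0.2809 grip78 gap0.0216 rad0.1900
t10.85 q=0.116 pull=2.4 F=[-0.3  2.9  2.4] x0.4539 z0.2755 grip78 gap0.0215 rad0.1900
t11.15 q=0.144 pull=2.1 F=[0.2 3.6 2.3] x0.4522 z0.2705 grip78 gap0.0218 rad0.1900
t11.45 q=0.167 pull=5.1 F=[0.2 4.2 5.4] x0.4510 z0.2663 grip78 gap0.0215 rad0.1899
```

Click 1 felt at about 0.15. On to clicks 2 and 3.

```bash
S="python3 shift.py"
$S '0 .0005 -.001 .0023 0;0 .0005 -.0012 .0049 0;0 .0005 -.0012 .0049 0' >/dev/null; python3 st.py
$S '0 0 -.001 .0023 0;0 0 -.0012 .0049 0;0 0 -.0012 .0049 0' >/dev/null; python3 st.py
$S '0 0 -.001 .0023 0;0 0 -.0013 .0049 0;0 0 -.0013 .0049 0' >/dev/null; python3 st.py
$S '0 0 -.0005 .0023 0;0 0 -.0009 .005 0;0 0 -.0009 .005 0' >/dev/null; python3 st.py
$S '0 0 -.0005 .0023 0;0 0 -.0009 .005 0;0 0 -.0009 .005 0' >/dev/null; python3 st.py
$S '0 0 -.0005 .0023 0;0 0 -.0008 .005 0;0 0 -.0008 .005 0' >/dev/null; python3 st.py
echo; $S '0 0 -.0003 .0025 0;0 0 -.0005 .005 0;0 0 -.0005 .005 0' >/dev/null; python3 st.py
$S '0 0 -.0003 .0025 0;0 0 -.0005 .005 0;0 0 -.0005 .005 0' >/dev/null; python3 st.py
$S '0 0 -.0003 .0025 0;0 0 -.0004 .0051 0;0 0 -.0004 .0051 0' >/dev/null; python3 st.py
$S '0 0 0 .0025 0;0 0 0 .005 0;0 0 0 .005 0' >/dev/null; python3 st.py
$S '0 0 0 .0025 0;0 0 0 .0051 0;0 0 0 .0051 0' >/dev/null; python3 st.py
$S '0 0 0 .0025 0;0 0 -.0001 .0051 0;0 0 -.0001 .0051 0' >/dev/null; python3 st.py
```

```text
t11.75 q=0.194 pull=5.0 F=[-1.   1.5  4.9] x0.4496 z0.2613 grip78 gap0.0216 rad0.1899
t12.05 q=0.221 pull=4.3 F=[0.4 2.1 4.5] x0.4484 z0.2563 grip78 gap0.0218 rad0.1899
t12.35 q=0.249 pull=2.4 F=[1.3 1.3 2.7] x0.4472 z0.2512 grip78 gap0.0217 rad0.1900
t12.65 q=0.276 pull=1.4 F=[ 2.7 -1.4  1.9] x0.4462 z0.2461 grip78 gap0.0216 rad0.1900
t12.95 q=0.303 pull=2.0 F=[ 3.3 -0.6  2.5] x0.4454 z0.2411 grip78 gap0.0217 rad0.1900
t13.25 q=0.327 pull=4.8 F=[ 3.5 -1.4  5.2] x0.4448 z0.2366 grip79 gap0.0217 rad0.1900

t13.55 q=0.353 pull=4.1 F=[ 3.1 -1.7  4.4] x0.4443 z0.2316 grip79 gap0.0215 rad0.1900
t13.85 q=0.379 pull=5.6 F=[ 3.4 -1.9  5.8] x0.4439 z0.2268 grip79 gap0.0217 rad0.1899
t14.15 q=0.405 pull=5.7 F=[ 3.2 -2.2  5.8] x0.4436 z0.2217 grip79 gap0.0216 rad0.1900
t14.45 q=0.432 pull=4.8 F=[ 2.7 -2.2  4.9] x0.4434 z0.2166 grip79 gap0.0214 rad0.1899
t14.75 q=0.459 pull=5.1 F=[ 4.4 -1.6  5.1] x0.4434 z0.2115 grip79 gap0.0216 rad0.1899
t15.05 q=0.484 pull=8.3 F=[ 3.9 -1.7  8.2] x0.4435 z0.2067 grip79 gap0.0216 rad0.1899
```

Clicks 2 and 3 were felt near 0.32 and 0.48. Now click 4 and the start of click 5.

```bash
S="python3 shift.py"
$S '0 0 .0001 .0025 0;0 0 .0003 .0051 0;0 0 .0003 .0051 0' >/dev/null; python3 st.py
$S '0 0 .0001 .0025 0;0 0 .0003 .0051 0;0 0 .0003 .0051 0' >/dev/null; python3 st.py
$S '0 0 .0002 .0025 0;0 0 .0004 .005 0;0 0 .0004 .005 0' >/dev/null; python3 st.py
$S '0 0 .0004 .0025 0;0 0 .0007 .005 0;0 0 .0007 .005 0' >/dev/null; python3 st.py
$S '0 0 .0004 .0025 0;0 0 .0008 .005 0;0 0 .0008 .005 0' >/dev/null; python3 st.py
$S '0 0 .0004 .0025 0;0 0 .0008 .005 0;0 0 .0008 .005 0' >/dev/null; python3 st.py
echo; $S '0 0 .0005 .0025 0;0 0 .0011 .005 0;0 0 .0011 .005 0' >/dev/null; python3 st.py
$S '0 0 .0006 .0025 0;0 0 .0012 .0049 0;0 0 .0012 .0049 0' >/dev/null; python3 st.py
$S '0 0 .0006 .0025 0;0 0 .0012 .0049 0;0 0 .0012 .0049 0' >/dev/null; python3 st.py
$S '0 0 .0007 .0025 0;0 0 .0015 .0048 0;0 0 .0015 .0048 0' >/dev/null; python3 st.py
```

```text
t15.35 q=0.511 pull=9.1 F=[ 2.5 -1.9  9. ] x0.4438 z0.2017 grip79 gap0.0219 rad0.1899
t15.65 q=0.538 pull=7.3 F=[ 3.5 -2.2  7. ] x0.4442 z0.1966 grip79 gap0.0218 rad0.1899
t15.95 q=0.564 pull=8.9 F=[ 4.1 -2.3  8.5] x0.4447 z0.1916 grip79 gap0.0216 rad0.1899
t16.25 q=0.591 pull=8.0 F=[ 3.4 -2.1  7.6] x0.4453 z0.1866 grip79 gap0.0217 rad0.1899
t16.55 q=0.618 pull=8.2 F=[ 4.6 -1.2  7.5] x0.4461 z0.1815 grip79 gap0.0217 rad0.1899
t16.85 q=0.643 pull=9.2 F=[ 2.7 -0.9  8.8] x0.4470 z0.1767 grip79 gap0.0216 rad0.1899

t17.15 q=0.670 pull=10.5 F=[ 1.7 -1.7 10.4] x0.4480 z0.1718 grip79 gap0.0219 rad0.1899
t17.45 q=0.697 pull=10.4 F=[ 2.7 -1.1 10. ] x0.4492 z0.1669 grip79 gap0.0219 rad0.1899
t17.75 q=0.723 pull=10.7 F=[ 1.5 -2.1 10.7] x0.4505 z0.1620 grip79 gap0.0218 rad0.1898
t18.05 q=0.750 pull=9.7 F=[ 2.8 -3.   9.3] x0.4520 z0.1571 grip79 gap0.0215 rad0.1898
```

Click 4 was felt near 0.64. Finer steps now to the fifth.

```bash
S="python3 shift.py"
$S '0 0 .0007 .0024 0;0 0 .0007 .0024 0;0 0 .0007 .0024 0' >/dev/null; python3 st.py
$S '0 0 .0008 .0024 0;0 0 .0008 .0024 0;0 0 .0008 .0024 0' >/dev/null; python3 st.py
$S '0 0 .0008 .0024 0;0 0 .0008 .0024 0;0 0 .0008 .0024 0' >/dev/null; python3 st.py
$S '0 0 .0006 .0018 0;0 0 .0006 .0018 0;0 0 .0006 .0018 0' >/dev/null; python3 st.py
```

```text
t18.35 q=0.762 pull=10.3 F=[ 2.3 -1.4 10.1] x0.4526 z0.1549 grip79 gap0.0217 rad0.1899
t18.65 q=0.776 pull=9.3 F=[ 2.  -1.   9.2] x0.4535 z0.1525 grip79 gap0.0218 rad0.1898
t18.95 q=0.789 pull=10.4 F=[ 3.  -1.1 10. ] x0.4543 z0.1501 grip79 gap0.0217 rad0.1898
t19.25 q=0.798 pull=10.7 F=[ 2.1 -1.  10.7] x0.4549 z0.1484 grip79 gap0.0216 rad0.1898
```

```bash
S="python3 shift.py"
$S '0 0 .0005 .0013 0;0 0 .0005 .0013 0;0 0 .0005 .0013 0' >/dev/null; python3 st.py
$S '0 0 .0005 .0013 0;0 0 .0005 .0013 0;0 0 .0005 .0013 0' >/dev/null; python3 st.py
```

```text
t19.55 q=0.805 pull=11.8 F=[ 1.  -1.5 12.2] x0.4553 z0.1472 grip79 gap0.0219 rad0.1898
t19.85 q=0.812 pull=12.5 F=[ 0.9 -1.1 13. ] x0.4558 z0.1460 grip79 gap0.0217 rad0.1899
```

The pull rose from 9.3 to 12.5 N just past 0.80, so the fifth click is felt. One check picture before handing in.

```bash
python3 shift.py '0 0 0 0 0;0 0 0 0 0;0 0 0 0 0;0 0 0 0 0;0 0 0 0 0' >/dev/null; python3 st.py; python3 - <<'E'
from h import *
p=cam("scene")[2];cv2.imwrite("pics/s9.png",p)
E
```

```text
t20.35 q=0.812 pull=13.5 F=[ 0.6 -1.5 14.2] x0.4558 z0.1460 grip79 gap0.0213 rad0.1898
```

View pics/s9.png

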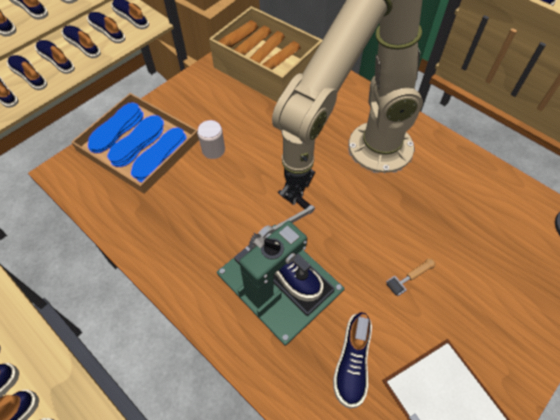

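The gripper is holding the grip at about (300,195) with the lever drawn down. The shoe is in its bed at (300,280), and the mate, can and roller are where they were.

```bash
python3 -c "
from rig import r
print(r.finish_job())"
```

```text
the job is handed in; nothing more can be done
None
```

I turned the lock knob about 65° clockwise, past its detent, then drew the lever down five felt clicks and handed the job in at about 20 s with the gripper still holding the handgrip. The lever stood at about 0.81 rad, just past the fifth notch and short of the sixth, and the last picture showed the shoe in its bed and the mate, can and roller in place.

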